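# Mesh the pocket wheel with the marble feeder's drive

## Task

Fit the maple wheel with the six wide pockets onto the tilted toothed hub of the marble feeder: turn it on the hub until the teeth mesh, push it fully home so that it sits flush on the hub's flange, and let go. Leave the twelve-pocket wheel, the bowl, the copper cup and the red tin where they stand.

Things in the scene. Friction and masses are not known exactly. Their poses are not given: they have to be found in the camera images.
- wheel_mid (a point): Loose maple wheel with SIX wide pockets round its rim, lying flat, grip up; 132 mm across, 76 mm high, about 0.15 kg. Point: on its axis, 38 mm above its underside. z: its axis, out of the grip side; x: along the grip bar. Upwards: hollow hub 92 mm across (0 to 24 mm), pocket disc (24 to 32 mm), grip bar (32 to 76 mm).
- wheel_grip (a point): Where to grip the six-pocket wheel: on its axis, 58 mm above its underside, inside the upright straight grip bar across the middle of the disc: 60 mm long (along the wheel's x), 16 mm wide (along y), 44 mm high. Same axes as wheel_mid.
- wheel_socket (a point): Centre of the six-pocket wheel's underside, same axes as wheel_mid. The hub is hollow, 24 mm deep. In it, flush with the underside: six equal inward teeth, 12 mm high, 10.8 mm wide, one on +x and the rest every 60 degrees, inner ends 23.2 mm from the axis.
- deck: Drive seat of the fixed feeder; does not turn. Origin: centre of the upper face of the hub's flange (100 mm across), 120 mm above the table. z: the drive axis, up and leaning 30 degrees towards the front of the feeder (catch tray side); y: level; x: up the slope. Plywood deck 160 x 176 mm lies 10 mm below this face; a fence along its high edge, 75 mm from the axis, rises 16 mm above this face.
- hub_top (a point): Top centre of the hub's steel boss, 22 mm up the drive axis, axes as deck. Boss radius 22 mm, the top 6 mm coned to 17 mm. Round it six radial teeth from the flange, 12 mm high, 10.8 mm wide, to 37.5 mm from the axis, every 60 degrees; how far they are turned about z varies and is not measured. The hub is braked: it turns only above 0.7 N m.
- seat_mid (a point): Where wheel_mid lies when the wheel is home: 38 mm up the drive axis, axes as deck; the wheel's underside is then on the flange. While unmeshed the wheel rides on the hub's teeth, 12 mm higher. Meshed, it has about 4 degrees of play either way; it fits at six turns, 60 degrees apart.
- fine_wheel_mid (a point): Second maple wheel of the same outer sizes and grip, with TWELVE narrow pockets; lies flat near the first, in either place. Point on its axis half-way up (38 mm). Not to be moved.
- bowl: Stoneware pinch bowl, 100 mm across, 45 mm high, holding two amber marbles; origin under its centre. Not to be moved.
- cup: Copper measuring cup, 72 mm across, 50 mm high, with a flat handle reaching 114 mm from its axis along its x; origin under the cup's centre. Not to be moved.
- tin: Red lacquered tin, 94 x 134 x 71 mm high, closed; origin under its centre. Not to be moved.
Mind the look-alikes: they are no part of the job. Leave any blue look-alike of the part that bears wheel_mid alone.

How it is judged (in metres and radians):
On the way:
1. the six-pocket wheel has been picked up off the table (height (world z) of wheel_mid above 0.1 m), for 0.2 s.
At the end, for the whole second after the job is handed in: The six-pocket wheel sits home on the feeder's hub with its teeth meshed: its mid point 34 to 41.5 mm along the drive axis from the flange face and within 4 mm of the axis either way, its axis within 0.07 rad of the drive axis, at rest and released (z of wheel_mid in the frame of deck between 0.034 and 0.0415 m and x of wheel_mid in the frame of deck between -0.004 and 0.004 m and y of wheel_mid in the frame of deck between -0.004 and 0.004 m and angle between the z axis of wheel_mid and the z axis of deck, either way round below 0.07 rad and linear speed of wheel below 0.01 m/s and angular speed of wheel below 0.1 rad/s); the robot touches nothing.
It fails at once if the twelve-pocket wheel is moved by more than 30 mm (distance of fine_wheel_mid from where it was at the start of the episode above 0.03 m).
It fails at once if the bowl is moved by more than 30 mm (distance of bowl from where it was at the start of the episode above 0.03 m).
It fails at once if the copper cup is moved by more than 30 mm (distance of cup from where it was at the start of the episode above 0.03 m).
It fails at once if the red tin is moved by more than 30 mm (distance of tin from where it was at the start of the episode above 0.03 m).
It also fails if it takes over 56 s, if anything falls off the work surface, if the arm or the gripper's body presses on something with over 40 N, if the wrist force passes 120 N, or if a joint passes its speed limit or range.

## Robot

A 6-joint arm with a two-finger parallel gripper is mounted at the origin on the work surface. World frame = base frame: x ahead of the robot, y to its left, z up, the work surface at z = 0. Lengths are in mm, angles in rad, forces in N, time in s.
With the tool pointing down it reaches from about 375 to 925 mm from the base axis. Payload 5.7 kg.
Tool frame: the origin (TCP) lies midway between the tips of the shut fingers; the grasp point (between the pads) lies 19 mm behind it; z points along the fingers, y is the line along which they close (so a half turn about z gives the same grasp; the last joint's range is limited). The gripper opens to 85 mm and grips with 20 to 120 N. Pads are 22 mm wide; open, the fingers measure 114 mm over their backs; the gripper's body (76 mm by 85 mm) begins 54 mm behind the grasp point. The pads swing forward as they close: fully open they stand 13 mm farther back than shut.
Start: joints at [-1.43, 0.359, 1.51, -0, 1.272, -0.115], TCP at [151.798, -580.449, 231.267] pointing down, gripper open.
Joint ranges: [-2.97, 2.97], [-1.01, 2.36], [0.21, 2.38], [-0.96, 4.11], [0.2, 2.71], [-2.98, 2.98]. Speed limits (rad/s): [2.39, 2.39, 3.14, 3.14, 3.14, 3.14].

## Interface

Orientations are given as a unit quaternion [w, x, y, z].
In Python, from cell import robot gives the robot as it stands.
- The arm moves only by the shell command python3 -m jog 'ROWS' [FORCE]. ROWS is JSON, a list of rows, each an object of numbers: "grip": the opening, from -1 (shut) to 1 (fully open); "tx", "ty", "tz": the shift along the tool's x, y, z in m; "ax", "ay", "az": the turn, a rotation vector about the tool's x, y, z in rad. A call has 1 to 20 rows; each row is the pose to reach, as a shift and turn from the pose commanded when the call began, along the tool's axes at that moment; what a row does not reach only later rows make up. A row lasts 1/10 s, in which the tool goes at most 50 mm and 8.59 degrees, less where a joint would pass 70% of its speed; a pose out of reach is approached as far as the arm can. A call with a gripper value outside its range is refused whole. The fingers move at their own pace and stop on an object; FORCE is the grip in N (left out, the last holds). Time passes only in rows, so rows that repeat a pose let the fingers close. It gives the time, the measured TCP pose, the force, the opening and the grip force at its end, in the units of the state.
- robot.read_state(): the state, without advancing time (a new reading comes with each control period).
- robot.snapshot(name): name is "scene" or "top" or "wrist"; returns a dict with "pixels" (400x640x3 uint8, blue, green, red), "K" (3x3 intrinsics, pixels), "distortion" ([k1, k2, p1, p2, k3] as OpenCV has them; the pictures are not rectified), "pose" (4x4, takes a point from camera to world coordinates). Camera axes: x right, y down, z forward; pixel columns grow to the right and rows downward; lengths in mm; the calibration is good to about 2 mm. A picture is of the moment at which its call begins. There is no depth.
- robot.job_done(): hands the job in; it is judged then, once.
The state is a dict: "time": time; "q": joint angles; "joint_vel": joint speeds; "tau": joint torques, N m; "tool_pos": TCP position; "tcp_rot": TCP orientation; "wrist_force": force on the tool from outside, world axes, zero at the start; "ft_torque": the same for the moment, N m; "grip_width": finger opening in mm; "finger_force": force on a finger pad.
Only numpy, scipy, OpenCV 4.12 (cv2) and the standard library are available. Lean on these libraries where they do the work, as an engineer would, in place of code of your own. Each camera call takes 0.05 s, during which the arm holds its last target. There are 200 camera calls.

## Working session

There is one attempt and no reset: what is moved stays moved. The work goes in short steps, Python scripts to look and compute and a shell command to move; the robot and the scene stay as the last step left them, time stands still between calls to the robot, and variables do not carry over. Pictures are saved under pics/ and viewed, at most 10 in all, crops included, and the job is handed in when it is done.

```bash
mkdir -p pics; python3 - <<'E'
from cell import robot
import cv2,pickle
for n in("scene","top"):
    s=robot.snapshot(n);cv2.imwrite(f"pics/{n}0.png",s["pixels"]);pickle.dump(s,open(f"{n}0.pkl","wb"))
    print(n,s["K"],s["distortion"],s["pose"])
print(robot.read_state())
E
```

```text
scene [[393.04620544   0.         318.66264414]
 [  0.         393.04620544 194.2346562 ]
 [  0.           0.           1.        ]] [-0.07973928  0.          0.          0.          0.        ] [[-8.67177192e-01  2.96195899e-01 -4.00339490e-01  1.03178975e+03]
 [ 4.97641357e-01  4.84909189e-01 -7.19177418e-01  8.58459073e+02]
 [-1.88891041e-02 -8.22879741e-01 -5.67901517e-01  8.50981301e+02]
 [ 0.00000000e+00  0.00000000e+00  0.00000000e+00  1.00000000e+00]]
top [[373.83672226   0.         325.39157922]
 [  0.         373.83672226 199.91477309]
 [  0.           0.           1.        ]] [-0.0874914  0.         0.         0.         0.       ] [[ 3.66990132e-03 -9.77475865e-01  2.11015321e-01  3.21095793e+02]
 [-9.99986500e-01 -2.81099897e-03  4.37014772e-03 -7.11434981e+01]
 [-3.67855007e-03 -2.11028510e-01 -9.77472985e-01  1.12365507e+03]
 [ 0.00000000e+00  0.00000000e+00  0.00000000e+00  1.00000000e+00]]
{'time': 0.1, 'q': array([-1.43008305e+00,  3.59439693e-01,  1.51132742e+00, -4.58140729e-05,
        1.27254569e+00, -1.15112964e-01]), 'joint_vel': array([ 0.00070459, -0.00169972, -0.00317165, -0.00214716, -0.00097153,
       -0.00088995]), 'tau': array([ 3.98820748e-04, -5.28654170e+01, -2.79349476e+01, -1.38294895e-04,
        5.05649179e-03,  1.13294317e-05]), 'tool_pos': array([ 151.70684796, -579.85093728,  230.53244734]), 'tcp_rot': array([-8.59725724e-04,  9.91829037e-01,  1.27571237e-01, -3.28969559e-05]), 'wrist_force': array([-0.10397535, -0.26029924, -0.05226531]), 'ft_torque': array([-0.01529452,  0.015414  ,  0.02180984]), 'finger_force': 0.0, 'grip_width': 85.47176991228862}
```

View pics/top0.png

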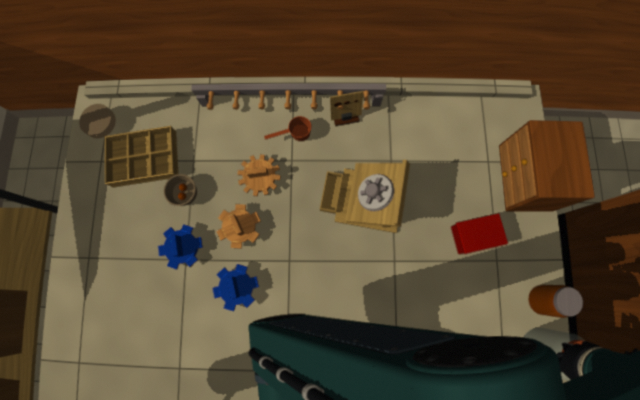

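View pics/scene0.png

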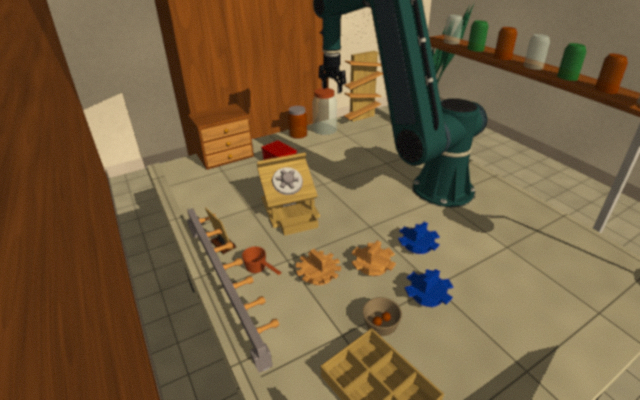

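The top view shows two orange wheels, at (259,175) and (239,226), with the feeder hub at (375,191) and its front facing left. I'm enlarging these to tell the wheels apart.

```bash
python3 - <<'E'
import pickle,cv2,numpy as np
t=pickle.load(open("top0.pkl","rb"))["pixels"];s=pickle.load(open("scene0.pkl","rb"))["pixels"]
r=lambda im,x,y,w,h,k:cv2.resize(im[y:y+h,x:x+w],None,fx=k,fy=k,interpolation=cv2.INTER_CUBIC)
a=r(t,210,150,80,100,5);b=r(t,325,155,80,100,5)
cv2.imwrite("pics/c1.png",np.hstack([a,b]))
E
```

```text
(no output)
```

View pics/c1.png

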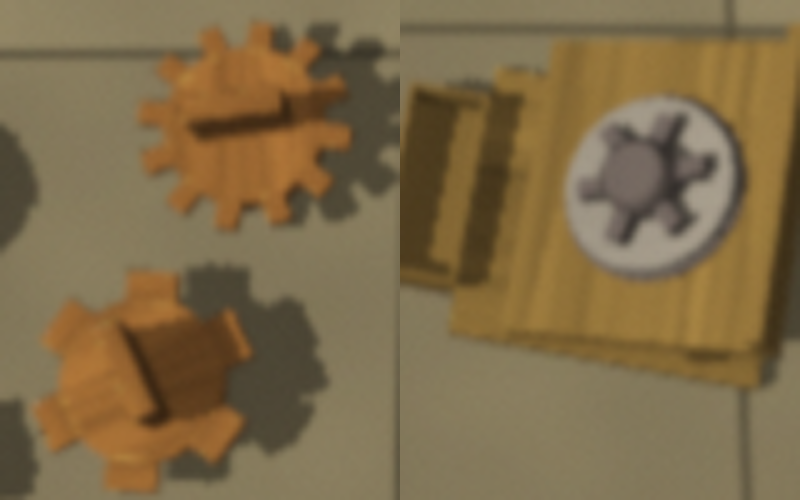

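The lower wheel, at (239,226) in the top view, is the six-pocket one. Its bar runs diagonally. The hub flange is at about (375,192).

```bash
cat > h.py <<'E'
import cv2,numpy as np,pickle
from scipy.spatial.transform import Rotation as R
def ray(s,px):
    p=cv2.undistortPoints(np.array(px,float).reshape(-1,1,2),s["K"],np.array(s["distortion"]))[:,0]
    d=np.c_[p,np.ones(len(p))]@s["pose"][:3,:3].T
    return s["pose"][:3,3],d
def onz(s,px,z):
    o,d=ray(s,px); return o+d*((z-o[2])/d[:,2])[:,None]
def proj(s,P):
    T=np.linalg.inv(s["pose"]); r=cv2.Rodrigues(T[:3,:3])[0]
    return cv2.projectPoints(np.array(P,float).reshape(-1,1,3),r,T[:3,3],s["K"],np.array(s["distortion"]))[0][:,0]
def toolrot(st):
    w,x,y,z=st["tcp_rot"]; return R.from_quat([x,y,z,w])
E
python3 - <<'E'
from h import *
t=pickle.load(open("top0.pkl","rb"));s=pickle.load(open("scene0.pkl","rb"))
print("wheel",onz(t,[[239,225.5]],32), onz(s,[[372,259]],40))
b=lambda x,y:[210+x/5,150+y/5]
print("bar top ends",onz(t,[b(108,326),b(147,418)],76))
c=lambda x,y:[325+(x-400)/5,155+y/5]
f=[c(655,187)]
print("flange",onz(t,f,120))
# triangulate with scene flange
o1,d1=ray(t,f);o2,d2=ray(s,[[287,180.5]])
A=np.c_[d1[0],-d2[0]];l=np.linalg.lstsq(A,o2-o1,rcond=None)[0];print(o1+d1[0]*l[0],o2+d2[0]*l[1])
# deck edges top: lower edge, left..right
print("deck corners ~",onz(t,[c(552,40),c(800,40)],120),onz(t,[c(500,335),c(775,350)],120))
E
```

```text
wheel [[478.50998213 189.29877097  32.        ]] [[492.9480255  202.84421726  40.        ]]
bar top ends [[501.75461211 201.6991472   76.        ]
 [449.04755773 176.51383062  76.        ]]
flange [[ 559.39701314 -206.34578113  120.        ]]
[ 561.46397692 -207.51849112  111.29455285] [ 563.26606396 -208.7178982   111.8840005 ]
deck corners ~ [[ 644.11239343 -150.58046442  120.        ]
 [ 644.83602208 -290.61511046  120.        ]] [[ 476.61988007 -120.07827581  120.        ]
 [ 468.64916124 -269.53780573  120.        ]]
```

```bash
cat > mv.py <<'E'
# work out tool-frame shift/turn for a target TCP pose (mm, Rotation)
from h import *
def delta(st,p,Rt):
    Rc=toolrot(st); d=Rc.inv().apply(np.array(p)-st["tool_pos"])/1000; a=(Rc.inv()*Rt).as_rotvec()
    return d.round(4),a.round(4)
E
python3 - <<'E'
from mv import *
from cell import robot
st=robot.read_state();s=robot.snapshot("wrist")
Rc=toolrot(st)
print("cam in tool",Rc.inv().apply(s["pose"][:3,3]-st["tool_pos"]),(Rc.inv()*R.from_matrix(s["pose"][:3,:3])).as_matrix().round(3),s["K"],s["distortion"])
print(Rc.as_matrix().round(3))
off=Rc.apply(Rc.inv().apply(s["pose"][:3,3]-st["tool_pos"]));off[2]=0
print(delta(st,np.array([560,-207,370])-off,Rc), off)
E
```

```text
cam in tool [  73.73438147    0.24982642 -142.04310123] [[-0.001 -0.956 -0.292]
 [ 1.    -0.001 -0.001]
 [ 0.    -0.292  0.956]] [[296.43048332   0.         321.09142669]
 [  0.         296.43048332 202.83089575]
 [  0.           0.           1.        ]] [-0.01268636  0.          0.          0.          0.        ]
[[ 0.967  0.253 -0.   ]
 [ 0.253 -0.967  0.002]
 [ 0.    -0.002 -1.   ]]
(array([ 0.4157, -0.2581, -0.139 ]), array([0., 0., 0.])) [71.43805986 18.17631542  0.        ]
```

```bash
python3 -m jog '[{"tx":0,"tz":-0.03},{"tx":0.416,"ty":-0.258,"tz":-0.05},{"tx":0.416,"ty":-0.258,"tz":-0.05},{"tx":0.416,"ty":-0.258,"tz":-0.05},{"tx":0.416,"ty":-0.258,"tz":-0.05},{"tx":0.416,"ty":-0.258,"tz":-0.05},{"tx":0.416,"ty":-0.258,"tz":-0.05},{"tx":0.416,"ty":-0.258,"tz":-0.05},{"tx":0.416,"ty":-0.258,"tz":-0.05},{"tx":0.416,"ty":-0.258,"tz":-0.02},{"tx":0.416,"ty":-0.258,"tz":-0.01},{"tx":0.416,"ty":-0.258,"tz":-0.01},{"tx":0.416,"ty":-0.258,"tz":-0.01},{"tx":0.416,"ty":-0.258,"tz":-0.01}]'
python3 - <<'E'
from cell import robot
import cv2,pickle
s=robot.snapshot("wrist");cv2.imwrite("pics/w1.png",s["pixels"]);pickle.dump(s,open("w1.pkl","wb"))
E
```

```text
invalid input at $[0]: expected keys grip, tx, ty, tz, ax, ay, az
```

View pics/w1.png

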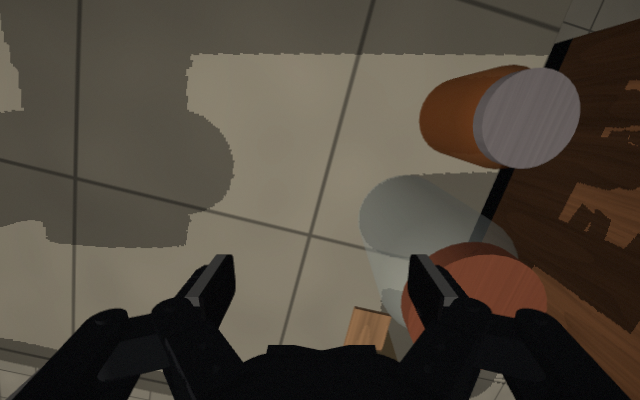

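The move was refused because every row needs all seven keys, so the picture only shows the start spot: shelf jars at the right, fingers at (205,280) and (435,280). I'm sending the move again with full rows.

```bash
python3 -m jog '[{"grip":1,"tx":0,"ty":0,"tz":-0.03,"ax":0,"ay":0,"az":0},{"grip":1,"tx":0.416,"ty":-0.258,"tz":-0.05,"ax":0,"ay":0,"az":0},{"grip":1,"tx":0.416,"ty":-0.258,"tz":-0.05,"ax":0,"ay":0,"az":0},{"grip":1,"tx":0.416,"ty":-0.258,"tz":-0.05,"ax":0,"ay":0,"az":0},{"grip":1,"tx":0.416,"ty":-0.258,"tz":-0.05,"ax":0,"ay":0,"az":0},{"grip":1,"tx":0.416,"ty":-0.258,"tz":-0.05,"ax":0,"ay":0,"az":0},{"grip":1,"tx":0.416,"ty":-0.258,"tz":-0.05,"ax":0,"ay":0,"az":0},{"grip":1,"tx":0.416,"ty":-0.258,"tz":-0.05,"ax":0,"ay":0,"az":0},{"grip":1,"tx":0.416,"ty":-0.258,"tz":-0.05,"ax":0,"ay":0,"az":0},{"grip":1,"tx":0.416,"ty":-0.258,"tz":-0.02,"ax":0,"ay":0,"az":0},{"grip":1,"tx":0.416,"ty":-0.258,"tz":-0.01,"ax":0,"ay":0,"az":0},{"grip":1,"tx":0.416,"ty":-0.258,"tz":-0.01,"ax":0,"ay":0,"az":0},{"grip":1,"tx":0.416,"ty":-0.258,"tz":-0.01,"ax":0,"ay":0,"az":0},{"grip":1,"tx":0.416,"ty":-0.258,"tz":-0.01,"ax":0,"ay":0,"az":0},{"grip":1,"tx":0.416,"ty":-0.258,"tz":-0.01,"ax":0,"ay":0,"az":0}]'
python3 - <<'E'
from cell import robot
import cv2,pickle
s=robot.snapshot("wrist");cv2.imwrite("pics/w2.png",s["pixels"]);pickle.dump(s,open("w2.pkl","wb"))
E
```

```text
time: 1.7
tool_pos: [488.6, -226.9, 241.9]
tcp_rot: [0.0, 0.992, 0.127, 0.0]
wrist_force: [0.2, -0.4, 0.7]
grip_width: 85.4
finger_force: 0.0
```

View pics/w2.png

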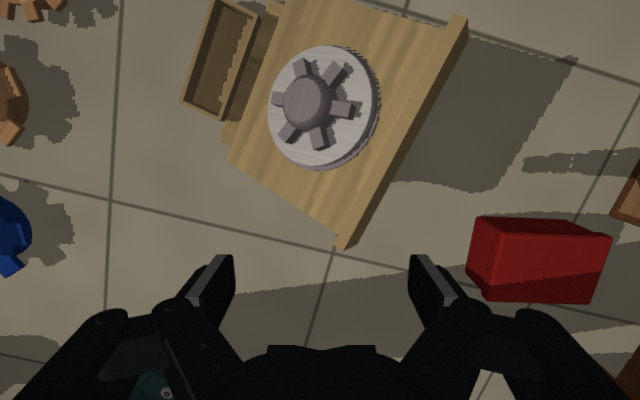

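Wrist view: flange centred near (323,107), boss top at (306,100), fence running from (465,18) to (345,250), catch tray at the left. I'm enlarging it to pick points.

```bash
python3 - <<'E'
from h import *
s=pickle.load(open("w2.pkl","rb"));im=s["pixels"]
c=cv2.resize(im[0:255,210:480],None,fx=2.3,fy=2.3,interpolation=cv2.INTER_CUBIC)
hsv=cv2.cvtColor(im,cv2.COLOR_BGR2HSV);print(hsv[60,320],hsv[105,310],hsv[180,300],hsv[150,345],hsv[115,215])
# silver mask
m=((hsv[...,1]<50)&(hsv[...,2]>60)).astype(np.uint8);m[:40]=0;m[175:]=0;m[:,:262]=0;m[:,390:]=0
n,l,stt,ce=cv2.connectedComponentsWithStats(m);k=1+np.argmax(stt[1:,4]);print(stt[k],ce[k])
cv2.imwrite("pics/c2.png",c)
E
```

```text
[ 15  21 149] [  3  20 114] [ 19 107 143] [ 15  19 162] [ 18 111  92]
[ 268   45  112  126 9947] [322.35377501 107.49562682]
```

View pics/c2.png

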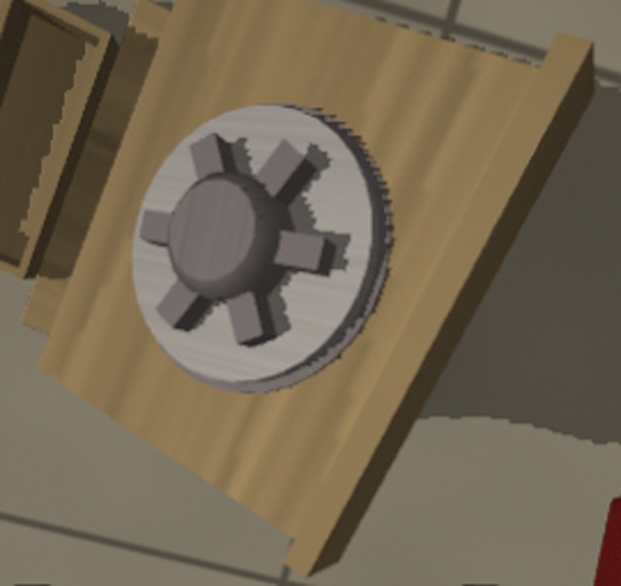

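```bash
cat > fit.py <<'E'
from h import *
from scipy.optimize import least_squares
s=pickle.load(open("w2.pkl","rb"));im=s["pixels"]
P=lambda a:np.array(a,float)/2.3+[210,0]
def deckR(yaw): # z leans 30deg towards front (horizontal dir yaw)
    f=np.array([np.cos(yaw),np.sin(yaw),0]);up=np.array([0,0,1.])
    z=.5*f+np.sqrt(.75)*up; x=-np.sqrt(.75)*f+.5*up; return np.c_[x,np.cross(z,x),z]
circ=np.linspace(0,2*np.pi,361);C=50*np.c_[np.cos(circ),np.sin(circ),0*circ]
fl=P([(133,250),(150,185),(190,135),(270,105),(335,130),(365,180),(372,220),(362,270),(330,330),(290,365),(235,382),(180,360),(145,305)])
fo=P([(592,45),(310,577)]); lo=P([(178,0),(109,186),(40,372)])
def w(p,q): return np.array([p[0],p[1],p[2]])+q@deckR(p[3]).T
def linres(p,pts,q):
    e=proj(s,w(p,np.array(q,float)));d=e[1]-e[0];d/=np.linalg.norm(d);v=pts-e[0];return v[:,0]*d[1]-v[:,1]*d[0]
def res(v):
    p=v[:4];e=proj(s,w(p,C));D=np.linalg.norm(fl[:,None]-e[None],axis=2).min(1)
    sg=np.array([cv2.pointPolygonTest(e.astype(np.float32).reshape(-1,1,2),(float(a),float(b)),True) for a,b in fl])
    bt=(proj(s,w(p,np.array([[0,0,22.]])))[0]-P((212,233)))
    return np.r_[sg,bt,linres(p,fo,[[v[4],-88,16],[v[4],88,16]]),linres(p,lo,[[v[5],-88,-10],[v[5],88,-10]]),(p[2]-120)/2]
if __name__=="__main__":
    r=least_squares(res,[560,-207,120,np.pi/2,85,-80],x_scale=[1,1,1,.02,1,1],diff_step=1e-5);p=r.x
    print(p.round(3),np.degrees(p[3]));print(res(p).round(2))
    pickle.dump(p[:4],open("deck.pkl","wb"))
    hsv=cv2.cvtColor(im,cv2.COLOR_BGR2HSV).astype(float)
    a=np.radians(np.arange(0,360,1.));tot=0
    for rr in(29,32,35):
        e=proj(s,w(p,np.c_[rr*np.cos(a),rr*np.sin(a),0*a+12])).astype(np.float32)
        h=cv2.remap(hsv[...,0].astype(np.float32),e[:,:1],e[:,1:],1)[:,0];val=cv2.remap(hsv[...,2].astype(np.float32),e[:,:1],e[:,1:],1)[:,0]
        tooth=((h<9)|(h>150)); tot=tot+np.exp(1j*6*a)@tooth
        if rr==32: print("".join("#" if t else "." for t in tooth),val[tooth].mean(),val[~tooth].mean())
    ph=np.degrees(np.angle(tot))/6;print("phase",ph)
    o=cv2.resize(im[0:255,210:480],None,fx=2.3,fy=2.3,interpolation=cv2.INTER_CUBIC)
    def dr(q,col): cv2.polylines(o,[((proj(s,w(p,q))-[210,0])*2.3*8).astype(np.int32).reshape(-1,1,2)],True,col,1,16,3)
    dr(C,(0,255,0));dr(C*17/50+[0,0,22],(0,255,255))
    for k in range(6):
        M=R.from_euler("z",ph+60*k,degrees=True);dr(M.apply([[22,-5.4,12],[37.5,-5.4,12],[37.5,5.4,12],[22,5.4,12]]),(0,0,255))
    dr(np.array([[75,-88,16],[75,88,16],[p[4],88,16],[p[4],-88,16.]]),(255,0,0))
    cv2.imwrite("pics/o1.png",o)
E
python3 fit.py
```

```text
[ 563.639 -202.276  117.239    1.394   86.214  -78.653] 79.84846567538706
[-0.13 -0.14  0.36  0.25 -0.72 -0.27 -0.25  1.4   1.44  0.58 -1.06  0.17
  1.8  -0.23 -1.48 -0.11  0.14  0.03  0.   -0.03 -1.38]
.######################..............................###.##.########################................................######.####################.........................................#####################.....................................####################.....######..............................###########################.............................. 99.97847 130.94878
phase 13.134643925723031
```

View pics/o1.png

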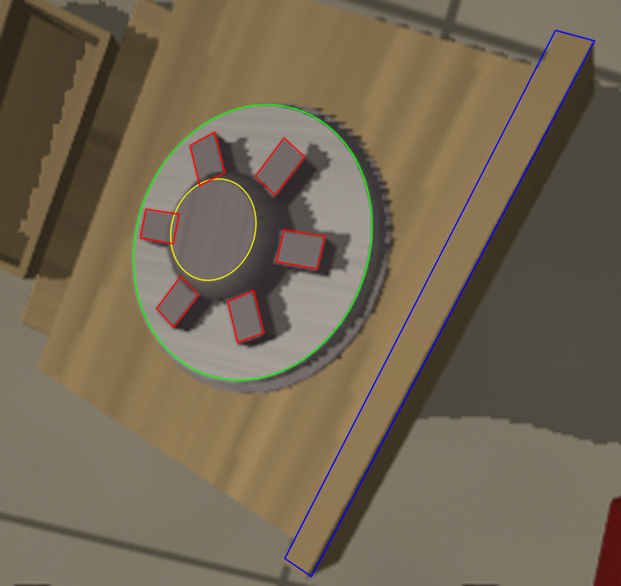

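Overlay matches flange, boss, teeth and fence (deck yaw 79.8°, tooth phase 13.1°). The wheel's x must therefore sit at 43.1° mod 60 on the hub. Next I'm choosing a placing orientation by wrist kinematics.

```bash
cat > kin.py <<'E'
from mv import *
E=lambda a,t:R.from_euler(a,t)
def tool(q,s4=1): return E('z',q[0])*E('y',q[1]+q[2])*E('z',s4*q[3])*E('y',q[4])*E('z',q[5]+np.pi/2)
E
python3 - <<'E'
from kin import *
from fit import deckR
from cell import robot
st=robot.read_state();print(st["q"].round(3),(tool(st["q"]).inv()*toolrot(st)).magnitude())
d=pickle.load(open("deck.pkl","rb"));D=R.from_matrix(deckR(d[3]));zd=D.apply([0,0,1]);print("zd",zd)
# guess forearm: q1, q23 for wrist near; solve q4,q5,q6
for q1,q23 in((-.07,1.75),):
  for s4 in(1,-1):
    for k in range(6):
        Rt=D*E('z',np.radians(43.1+60*k))*E('x',np.pi)
        M=(E('y',-q23)*E('z',-q1)*Rt*E('z',-np.pi/2))
        a=M.as_euler('ZYZ');print(s4,k,np.round([s4*a[0],a[1],a[2]],2),"toolx",Rt.apply([1,0,0]).round(2),"pos",delta(st,np.array(d[:3])+170*zd-100*Rt.apply([1,0,0]),Rt))
E
```

```text
[-0.563  0.26   1.629 -0.     1.251  0.754] 3.1844549517661827e-16
zd [0.08812608 0.49217252 0.8660254 ]
1 0 [-0.52  1.47  2.57] toolx [ 0.56 -0.74  0.37] pos (array([ 0.0787, -0.1682,  0.0139]), array([-0.5477,  0.1065,  1.2192]))
1 1 [-0.52  1.47  1.52] toolx [ 0.99  0.02 -0.11] pos (array([ 0.0177, -0.105 , -0.0339]), array([-0.4954, -0.1706,  0.1976]))
1 2 [-0.52  1.47  0.48] toolx [ 0.43  0.76 -0.48] pos (array([ 0.0534, -0.019 , -0.0703]), array([-0.3534, -0.4065, -0.8252]))
1 3 [-0.52  1.47 -0.57] toolx [-0.56  0.74 -0.37] pos (array([ 0.15  ,  0.0039, -0.0589]), array([-0.1161, -0.597 , -1.8431]))
1 4 [-0.52  1.47 -1.62] toolx [-0.99 -0.02  0.11] pos (array([ 0.211 , -0.0593, -0.0111]), array([ 0.2492, -0.7238, -2.8451]))
1 5 [-0.52  1.47 -2.66] toolx [-0.43 -0.76  0.48] pos (array([ 0.1754, -0.1453,  0.0253]), array([-0.4945,  0.4299,  2.2329]))
-1 0 [0.52 1.47 2.57] toolx [ 0.56 -0.74  0.37] pos (array([ 0.0787, -0.1682,  0.0139]), array([-0.5477,  0.1065,  1.2192]))
-1 1 [0.52 1.47 1.52] toolx [ 0.99  0.02 -0.11] pos (array([ 0.0177, -0.105 , -0.0339]), array([-0.4954, -0.1706,  0.1976]))
-1 2 [0.52 1.47 0.48] toolx [ 0.43  0.76 -0.48] pos (array([ 0.0534, -0.019 , -0.0703]), array([-0.3534, -0.4065, -0.8252]))
-1 3 [ 0.52  1.47 -0.57] toolx [-0.56  0.74 -0.37] pos (array([ 0.15  ,  0.0039, -0.0589]), array([-0.1161, -0.597 , -1.8431]))
-1 4 [ 0.52  1.47 -1.62] toolx [-0.99 -0.02  0.11] pos (array([ 0.211 , -0.0593, -0.0111]), array([ 0.2492, -0.7238, -2.8451]))
-1 5 [ 0.52  1.47 -2.66] toolx [-0.43 -0.76  0.48] pos (array([ 0.1754, -0.1453,  0.0253]), array([-0.4945,  0.4299,  2.2329]))
```

```bash
python3 -m jog '[{"grip":1,"tx":0,"ty":0,"tz":-0.06,"ax":0,"ay":0,"az":0},{"grip":1,"tx":0.15,"ty":0.004,"tz":-0.06,"ax":-0.116,"ay":-0.597,"az":-1.843},{"grip":1,"tx":0.15,"ty":0.004,"tz":-0.06,"ax":-0.116,"ay":-0.597,"az":-1.843},{"grip":1,"tx":0.15,"ty":0.004,"tz":-0.06,"ax":-0.116,"ay":-0.597,"az":-1.843},{"grip":1,"tx":0.15,"ty":0.004,"tz":-0.06,"ax":-0.116,"ay":-0.597,"az":-1.843},{"grip":1,"tx":0.15,"ty":0.004,"tz":-0.06,"ax":-0.116,"ay":-0.597,"az":-1.843},{"grip":1,"tx":0.15,"ty":0.004,"tz":-0.06,"ax":-0.116,"ay":-0.597,"az":-1.843},{"grip":1,"tx":0.15,"ty":0.004,"tz":-0.06,"ax":-0.116,"ay":-0.597,"az":-1.843},{"grip":1,"tx":0.15,"ty":0.004,"tz":-0.06,"ax":-0.116,"ay":-0.597,"az":-1.843},{"grip":1,"tx":0.15,"ty":0.004,"tz":-0.06,"ax":-0.116,"ay":-0.597,"az":-1.843},{"grip":1,"tx":0.15,"ty":0.004,"tz":-0.06,"ax":-0.116,"ay":-0.597,"az":-1.843},{"grip":1,"tx":0.15,"ty":0.004,"tz":-0.06,"ax":-0.116,"ay":-0.597,"az":-1.843},{"grip":1,"tx":0.15,"ty":0.004,"tz":-0.06,"ax":-0.116,"ay":-0.597,"az":-1.843},{"grip":1,"tx":0.15,"ty":0.004,"tz":-0.06,"ax":-0.116,"ay":-0.597,"az":-1.843},{"grip":1,"tx":0.15,"ty":0.004,"tz":-0.06,"ax":-0.116,"ay":-0.597,"az":-1.843},{"grip":1,"tx":0.15,"ty":0.004,"tz":-0.06,"ax":-0.116,"ay":-0.597,"az":-1.843},{"grip":1,"tx":0.15,"ty":0.004,"tz":-0.06,"ax":-0.116,"ay":-0.597,"az":-1.843}]'
python3 - <<'E'
from kin import *
from cell import robot
import fit
st=robot.read_state();s=robot.snapshot("wrist");pickle.dump(s,open("w3.pkl","wb"))
print(st["q"].round(3),[(tool(st["q"],k).inv()*toolrot(st)).magnitude() for k in(1,-1)])
d=pickle.load(open("deck.pkl","rb"));fit.s=s
o=s["pixels"].copy()
dr=lambda q,c:cv2.polylines(o,[(proj(s,fit.w(d,q))*8).astype(np.int32).reshape(-1,1,2)],True,c,1,16,3)
dr(fit.C,(0,255,0));dr(fit.C*17/50+[0,0,22],(0,255,255))
for k in range(6):
    M=R.from_euler("z",13.1+60*k,degrees=True);dr(M.apply([[22,-5.4,12],[37.5,-5.4,12],[37.5,5.4,12],[22,5.4,12]]),(0,0,255))
c=proj(s,fit.w(d,np.zeros((1,3))))[0].astype(int);print(c)
x0=max(0,min(c[0]-110,420));y0=max(0,min(c[1]-100,200));print(x0,y0)
cv2.imwrite("pics/o2.png",cv2.resize(o[y0:y0+200,x0:x0+220],None,fx=3,fy=3,interpolation=cv2.INTER_CUBIC))
E
```

```text
time: 3.45
tool_pos: [635.3, -192.3, 301.7]
tcp_rot: [0.082, 0.462, 0.848, -0.245]
wrist_force: [0.8, 0.1, 0.2]
grip_width: 84.9
finger_force: 0.0
[-0.117  0.442  1.325 -0.527  1.432 -0.6  ] [4.163336342344337e-16, 1.0540060253629144]
[320  86]
210 0
```

View pics/o2.png

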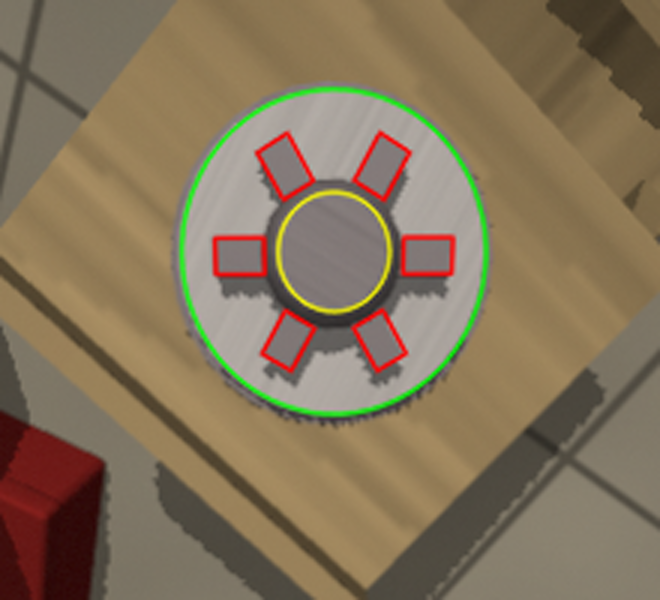

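Overlay from the reversed tool orientation also fits within about 1 px, so the hub pose is confirmed. Now on to the wheel.

```bash
python3 - <<'E'
from kin import *
from cell import robot
st=robot.read_state();a=np.radians(25.6)
Rt=E('z',a)*E('x',np.pi);x=Rt.apply([1,0,0])
print(delta(st,np.array([480,191,220])-65*x,Rt))
E
```

```text
(array([ 0.4139,  0.0124, -0.0848]), array([0.0574, 0.5867, 1.6547]))
```

```bash
python3 -m jog '[{"grip":1,"tx":0.414,"ty":0.012,"tz":-0.085,"ax":0.057,"ay":0.587,"az":1.655},{"grip":1,"tx":0.414,"ty":0.012,"tz":-0.085,"ax":0.057,"ay":0.587,"az":1.655},{"grip":1,"tx":0.414,"ty":0.012,"tz":-0.085,"ax":0.057,"ay":0.587,"az":1.655},{"grip":1,"tx":0.414,"ty":0.012,"tz":-0.085,"ax":0.057,"ay":0.587,"az":1.655},{"grip":1,"tx":0.414,"ty":0.012,"tz":-0.085,"ax":0.057,"ay":0.587,"az":1.655},{"grip":1,"tx":0.414,"ty":0.012,"tz":-0.085,"ax":0.057,"ay":0.587,"az":1.655},{"grip":1,"tx":0.414,"ty":0.012,"tz":-0.085,"ax":0.057,"ay":0.587,"az":1.655},{"grip":1,"tx":0.414,"ty":0.012,"tz":-0.085,"ax":0.057,"ay":0.587,"az":1.655},{"grip":1,"tx":0.414,"ty":0.012,"tz":-0.085,"ax":0.057,"ay":0.587,"az":1.655},{"grip":1,"tx":0.414,"ty":0.012,"tz":-0.085,"ax":0.057,"ay":0.587,"az":1.655},{"grip":1,"tx":0.414,"ty":0.012,"tz":-0.085,"ax":0.057,"ay":0.587,"az":1.655},{"grip":1,"tx":0.414,"ty":0.012,"tz":-0.085,"ax":0.057,"ay":0.587,"az":1.655},{"grip":1,"tx":0.414,"ty":0.012,"tz":-0.085,"ax":0.057,"ay":0.587,"az":1.655},{"grip":1,"tx":0.414,"ty":0.012,"tz":-0.085,"ax":0.057,"ay":0.587,"az":1.655},{"grip":1,"tx":0.414,"ty":0.012,"tz":-0.085,"ax":0.057,"ay":0.587,"az":1.655},{"grip":1,"tx":0.414,"ty":0.012,"tz":-0.085,"ax":0.057,"ay":0.587,"az":1.655},{"grip":1,"tx":0.414,"ty":0.012,"tz":-0.085,"ax":0.057,"ay":0.587,"az":1.655},{"grip":1,"tx":0.414,"ty":0.012,"tz":-0.085,"ax":0.057,"ay":0.587,"az":1.655}]'
python3 - <<'E'
from kin import *
from cell import robot
st=robot.read_state();s=robot.snapshot("wrist");pickle.dump(s,open("w4.pkl","wb"));print(st["q"].round(2))
c=proj(s,[[480,191,32]])[0].astype(int);print(c)
x0=max(0,min(c[0]-120,400));y0=max(0,min(c[1]-100,200));print(x0,y0)
cv2.imwrite("pics/c4.png",cv2.resize(s["pixels"][y0:y0+195,x0:x0+240],None,fx=3,fy=3,interpolation=cv2.INTER_CUBIC))
E
```

```text
time: 5.3
tool_pos: [419.6, 163.1, 220.0]
tcp_rot: [-0.0, 0.975, 0.223, -0.001]
wrist_force: [-0.7, 0.5, -0.3]
grip_width: 85.1
finger_force: 0.0
[0.22 0.15 1.83 0.   1.16 1.34]
[322 119]
202 19
```

View pics/c4.png

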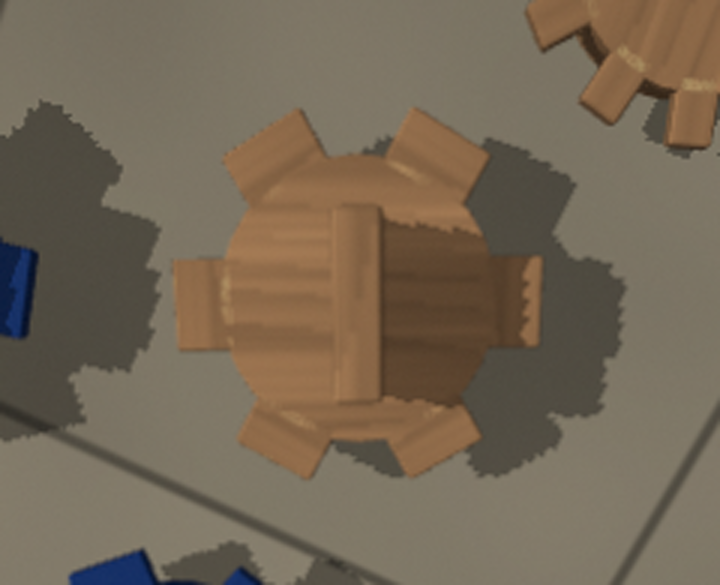

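Crop shows six wide lobes and a bar running upright: top corners (331,206), (380,206), (335,402), (382,400). Now fitting the wheel pose.

```bash
python3 - <<'E'
from kin import *
from scipy.optimize import least_squares
from cell import robot
s=pickle.load(open("w4.pkl","rb"))
px=np.array([(331,206),(380,206),(335,402),(382,400),
 (173,262),(178,350),(226,158),(297,109),(413,108),(488,156),(542,257),(539,346),(479,436),(409,476),(309,477),(239,440)],float)/3+[202,19]
# tool x = up in image, world yaw a; image right = tool -y?
cam=s["pose"][:3,:3];st=robot.read_state();right=cam[:,0]
bar=np.array([[30,1,76],[30,-1,76],[-30,1,76],[-30,-1,76]],float)*[1,8,1]
# y sign: wheel y = z cross x ; image right = -y
def pts(v):
    L=[]
    for th in (90,30,-30,-90,-150,150): # clockwise from left
        for sg in(1,-1):
            t=np.radians(th)+ (v[4] if sg>0 else -v[4]); L.append([v[3]*np.cos(t),v[3]*np.sin(t),32])
    # lobe order from image: left(low,up)->fix
    L[0],L[1]=L[1],L[0]
    q=np.vstack([bar,L]); return E('z',v[2]).apply(q)+[v[0],v[1],v[5]]
order=[0,1,2,3,4,5,6,7,8,9,10,11,12,13,14,15]
f=lambda v:np.r_[(proj(s,pts(v))-px).ravel(),v[5]/3]
r=least_squares(f,[480,191,np.radians(25.6),66,.25,0],x_scale=[1,1,.02,1,.02,1])
print(r.x.round(3),np.degrees(r.x[2]));print(f(r.x)[:-1].reshape(-1,2).round(1).tolist())
E
```

```text
[ 4.78589e+02  1.91698e+02  4.61000e-01  6.70210e+01  2.27000e-01
 -2.73100e+00] 26.388426674731658
[[-0.3, -0.3], [0.9, -0.5], [-0.4, 0.5], [0.4, 0.9], [0.3, -0.1], [0.6, -0.6], [-0.8, 0.1], [0.3, 0.1], [-0.0, -0.1], [0.1, -0.4], [-0.5, 0.1], [-0.8, -0.6], [0.5, 0.3], [0.6, 0.3], [-0.3, 0.4], [-0.4, -0.1]]
```

```bash
python3 - <<'E'
import fit
from kin import *
from scipy.optimize import least_squares
d=pickle.load(open("deck.pkl","rb"))
a=np.radians(np.arange(0,360,3.));rr=np.arange(42,58,.25)
data=[]
for n in("w2","w3"):
    s=pickle.load(open(n+".pkl","rb"));S=cv2.cvtColor(s["pixels"],cv2.COLOR_BGR2HSV)[...,1].astype(np.float32)
    P=[]
    for t in a:
        e=proj(s,fit.w(d,np.c_[rr*np.cos(t),rr*np.sin(t),0*rr])).astype(np.float32)
        v=cv2.remap(S,e[:,:1],e[:,1:],1)[:,0]
        k=np.argmax(v>65)
        if k>0: P.append((t,rr[k],*e[k]))
    P=np.array(P);data.append((s,P));print(n,len(P),P[::6,1])
# joint: deck centre at z=120, camera offset along optical axis/tool frame b (3), yaw fixed
st={}
def res(v):
    out=[]
    for s,P in data:
        s2=dict(s);T=s["pose"].copy();T[:3,3]=T[:3,3]+T[:3,:3]@v[2:5];s2["pose"]=T
        o,dd=ray(s2,P[:,2:4]);Dm=fit.deckR(d[3]);c=np.array([v[0],v[1],120.])
        o1=(o-c)@Dm;d1=dd@Dm;q=o1-d1*(o1[2]/d1[:,2])[:,None]
        use=np.ones(len(P),bool)
        if s is data[0][0]: use=np.cos(P[:,0])<-.2   # far from side wall
        out.append((np.hypot(q[:,0],q[:,1])-50)*use)
    return np.r_[np.concatenate(out),v[2:5]*.3]
r=least_squares(res,[563.6,-202.3,0,0,0],loss="soft_l1",x_scale=1)
print(r.x.round(2),np.abs(r.fun).mean())
E
```

```text
w2 120 [57.75 56.75 56.   54.5  53.5  52.   50.75 50.75 50.5  51.   51.25 51.25
 51.5  51.25 51.75 52.75 54.   55.5  56.25 57.  ]
w3 120 [54.25 53.75 53.5  53.25 52.75 52.75 52.25 52.25 52.25 51.75 52.   52.
 52.25 52.75 52.75 53.25 53.5  53.75 53.75 53.75]
[ 562.79 -203.33   -1.36   -4.96   14.25] 0.22165722240239646
```

```bash
python3 - <<'E'
import fit
from kin import *
d=pickle.load(open("deck.pkl","rb"));d120=d.copy();d120[2]=120
s0=pickle.load(open("w3.pkl","rb"))
Bz=s0["pose"].copy()
hsv=cv2.cvtColor(s0["pixels"],cv2.COLOR_BGR2HSV).astype(np.float32)
val=hsv[...,2]
b=s0["pixels"].astype(np.float32);red=b[...,2]-b[...,0]
rr=np.arange(30,45,.2)
for name,dd,off in(("z117",d,0),("z120+bias",d120,2.76)):
    s=dict(s0);T=s0["pose"].copy();T[:3,3]+=off*fit.deckR(d[3])[:,2];s["pose"]=T
    def smp(img,q):
        e=proj(s,fit.w(dd,q)).astype(np.float32);return cv2.remap(img,e[:,:1],e[:,1:],1)[:,0]
    out=[]
    for k in range(6):
        t=np.radians(13.1+60*k)
        v=np.mean([smp(red,np.c_[rr*np.cos(t)-u*np.sin(t),rr*np.sin(t)+u*np.cos(t),0*rr+12]) for u in(-3,-1.5,0,1.5,3)],0)
        v2=np.mean([smp(val,np.c_[rr*np.cos(t)-u*np.sin(t),rr*np.sin(t)+u*np.cos(t),0*rr+12]) for u in(-3,-1.5,0,1.5,3)],0)
        g=np.abs(np.gradient(v2)); g[:20]=0
        # angular: at r 29..35 edges
        uu=np.arange(-9,9,.2);w=np.mean([smp(val,np.c_[r*np.cos(t)-uu*np.sin(t),r*np.sin(t)+uu*np.cos(t),0*uu+12]) for r in(30,32,34)],0)
        gw=np.abs(np.gradient(w));i=len(uu)//2
        out.append((13+60*k,round(rr[np.argmax(g)],1),round(uu[np.argmax(gw[:i])],1),round(uu[i+np.argmax(gw[i:])],1)))
    # boss top brightness drop
    q=np.arange(12,22,.2);bb=[]
    for t in np.radians(np.arange(0,360,30)):
        v=smp(val,np.c_[q*np.cos(t),q*np.sin(t),0*q+22]);bb.append(round(q[np.argmax(np.abs(np.gradient(v)))],1))
    print(name);print(out);print(bb)
E
```

```text
z117
[(13, np.float64(42.6), np.float64(-6.0), np.float64(8.8)), (73, np.float64(41.8), np.float64(-8.8), np.float64(4.4)), (133, np.float64(36.6), np.float64(-6.2), np.float64(4.8)), (193, np.float64(37.2), np.float64(-8.2), np.float64(5.8)), (253, np.float64(38.2), np.float64(-4.8), np.float64(7.4)), (313, np.float64(38.4), np.float64(-5.8), np.float64(5.6))]
[np.float64(21.8), np.float64(17.4), np.float64(21.4), np.float64(16.4), np.float64(20.2), np.float64(20.4), np.float64(20.2), np.float64(20.0), np.float64(21.2), np.float64(21.2), np.float64(21.8), np.float64(17.6)]
z120+bias
[(13, np.float64(41.4), np.float64(-5.4), np.float64(8.8)), (73, np.float64(41.4), np.float64(-7.4), np.float64(6.0)), (133, np.float64(37.8), np.float64(-5.0), np.float64(5.6)), (193, np.float64(38.6), np.float64(-9.0), np.float64(5.6)), (253, np.float64(38.4), np.float64(-6.2), np.float64(4.2)), (313, np.float64(37.4), np.float64(-6.6), np.float64(4.6))]
[np.float64(20.6), np.float64(16.2), np.float64(21.4), np.float64(16.4), np.float64(17.0), np.float64(21.4), np.float64(21.8), np.float64(21.8), np.float64(21.6), np.float64(21.2), np.float64(21.0), np.float64(17.0)]
```

```bash
python3 - <<'E'
from kin import *
from cell import robot
st=robot.read_state();Rt=E('z',np.radians(26.4))*E('x',np.pi)
print(delta(st,[478.6,191.7,41],Rt))
E
```

```text
(array([0.0659, 0.    , 0.1789]), array([-0.0005,  0.0013, -0.0106]))
```

```bash
python3 -m jog '[{"grip":1,"tx":0.066,"ty":0,"tz":0,"ax":0,"ay":0.0013,"az":-0.0106},{"grip":1,"tx":0.066,"ty":0,"tz":0,"ax":0,"ay":0.0013,"az":-0.0106},{"grip":1,"tx":0.066,"ty":0,"tz":0.05,"ax":0,"ay":0.0013,"az":-0.0106},{"grip":1,"tx":0.066,"ty":0,"tz":0.1,"ax":0,"ay":0.0013,"az":-0.0106},{"grip":1,"tx":0.066,"ty":0,"tz":0.13,"ax":0,"ay":0.0013,"az":-0.0106},{"grip":1,"tx":0.066,"ty":0,"tz":0.16,"ax":0,"ay":0.0013,"az":-0.0106},{"grip":1,"tx":0.066,"ty":0,"tz":0.179,"ax":0,"ay":0.0013,"az":-0.0106},{"grip":1,"tx":0.066,"ty":0,"tz":0.179,"ax":0,"ay":0.0013,"az":-0.0106},{"grip":1,"tx":0.066,"ty":0,"tz":0.179,"ax":0,"ay":0.0013,"az":-0.0106},{"grip":-1,"tx":0.066,"ty":0,"tz":0.179,"ax":0,"ay":0.0013,"az":-0.0106},{"grip":-1,"tx":0.066,"ty":0,"tz":0.179,"ax":0,"ay":0.0013,"az":-0.0106},{"grip":-1,"tx":0.066,"ty":0,"tz":0.179,"ax":0,"ay":0.0013,"az":-0.0106},{"grip":-1,"tx":0.066,"ty":0,"tz":0.179,"ax":0,"ay":0.0013,"az":-0.0106},{"grip":-1,"tx":0.066,"ty":0,"tz":0.179,"ax":0,"ay":0.0013,"az":-0.0106},{"grip":-1,"tx":0.066,"ty":0,"tz":0.179,"ax":0,"ay":0.0013,"az":-0.0106},{"grip":-1,"tx":0.066,"ty":0,"tz":0.179,"ax":0,"ay":0.0013,"az":-0.0106},{"grip":-1,"tx":0.066,"ty":0,"tz":0.179,"ax":0,"ay":0.0013,"az":-0.0106},{"grip":-1,"tx":0.066,"ty":0,"tz":0.179,"ax":0,"ay":0.0013,"az":-0.0106}]' 60
```

```text
time: 7.15
tool_pos: [478.9, 191.8, 41.5]
tcp_rot: [-0.0, 0.974, 0.228, 0.0]
wrist_force: [-1.0, 0.7, 6.4]
grip_width: 15.3
finger_force: 58.6
```

```bash
python3 -m jog '[{"grip":-1,"tx":0,"ty":0,"tz":-0.03,"ax":0,"ay":0,"az":0},{"grip":-1,"tx":0,"ty":0,"tz":-0.08,"ax":0,"ay":0,"az":0},{"grip":-1,"tx":0,"ty":0,"tz":-0.13,"ax":0,"ay":0,"az":0},{"grip":-1,"tx":0,"ty":0,"tz":-0.18,"ax":0,"ay":0,"az":0},{"grip":-1,"tx":0,"ty":0,"tz":-0.23,"ax":0,"ay":0,"az":0},{"grip":-1,"tx":0,"ty":0,"tz":-0.26,"ax":0,"ay":0,"az":0},{"grip":-1,"tx":0,"ty":0,"tz":-0.26,"ax":0,"ay":0,"az":0},{"grip":-1,"tx":0,"ty":0,"tz":-0.26,"ax":0,"ay":0,"az":0}]'
cat > place.py <<'E'
from kin import *
from fit import deckR
from cell import robot
import sys
c=np.array([563.7,-202.0,120.]);yaw=pickle.load(open("deck.pkl","rb"))[3]
D=R.from_matrix(deckR(yaw));zd=D.apply([0,0,1]);Rt=D*E('z',np.radians(102.7))*E('x',np.pi)
if __name__=="__main__":
    st=robot.read_state();print(delta(st,c+float(sys.argv[1])*zd,Rt))
    print("deck frame TCP",D.inv().apply(st["tool_pos"]-c).round(2),"rot err",(Rt.inv()*toolrot(st)).as_rotvec().round(4),"F deck",D.inv().apply(st["wrist_force"]).round(1),"M",D.inv().apply(st["ft_torque"]).round(2),st["q"].round(2))
E
python3 place.py 180
```

```text
time: 7.95
tool_pos: [478.5, 191.5, 301.0]
tcp_rot: [-0.0, 0.974, 0.228, 0.0]
wrist_force: [-0.1, 0.2, -2.4]
grip_width: 14.9
finger_force: 59.1
(array([-0.0449,  0.3181,  0.025 ]), array([-0.4799, -0.2203,  0.4062]))
deck frame TCP [-231.92 -153.25  342.89] rot err [ 0.4799  0.2203 -0.4062] F deck [-1.4 -0.1 -2. ] M [0.   0.02 0.06] [0.25 0.18 1.59 0.   1.37 1.36]
```

```bash
python3 -m jog '[{"grip":-1,"tx":-0.045,"ty":0.318,"tz":0.025,"ax":-0.48,"ay":-0.22,"az":0.406},{"grip":-1,"tx":-0.045,"ty":0.318,"tz":0.025,"ax":-0.48,"ay":-0.22,"az":0.406},{"grip":-1,"tx":-0.045,"ty":0.318,"tz":0.025,"ax":-0.48,"ay":-0.22,"az":0.406},{"grip":-1,"tx":-0.045,"ty":0.318,"tz":0.025,"ax":-0.48,"ay":-0.22,"az":0.406},{"grip":-1,"tx":-0.045,"ty":0.318,"tz":0.025,"ax":-0.48,"ay":-0.22,"az":0.406},{"grip":-1,"tx":-0.045,"ty":0.318,"tz":0.025,"ax":-0.48,"ay":-0.22,"az":0.406},{"grip":-1,"tx":-0.045,"ty":0.318,"tz":0.025,"ax":-0.48,"ay":-0.22,"az":0.406},{"grip":-1,"tx":-0.045,"ty":0.318,"tz":0.025,"ax":-0.48,"ay":-0.22,"az":0.406},{"grip":-1,"tx":-0.045,"ty":0.318,"tz":0.025,"ax":-0.48,"ay":-0.22,"az":0.406},{"grip":-1,"tx":-0.045,"ty":0.318,"tz":0.025,"ax":-0.48,"ay":-0.22,"az":0.406},{"grip":-1,"tx":-0.045,"ty":0.318,"tz":0.025,"ax":-0.48,"ay":-0.22,"az":0.406}]'
python3 - <<'E'
from kin import *
from cell import robot
s=robot.snapshot("wrist");cv2.imwrite("pics/w5.png",s["pixels"]);pickle.dump(s,open("w5.pkl","wb"))
E
python3 place.py 85
```

```text
time: 9.05
tool_pos: [579.2, -112.1, 275.5]
tcp_rot: [0.254, 0.966, 0.022, -0.052]
wrist_force: [1.1, 0.5, -0.8]
grip_width: 15.1
finger_force: 59.2
(array([0.0001, 0.0011, 0.0955]), array([ 0.    , -0.0004,  0.0018]))
deck frame TCP [ -1.09  -0.37 180.47] rot err [-0.      0.0004 -0.0018] F deck [-1.   1.  -1.5] M [0.02 0.38 0.01] [ 0.    0.39  1.48 -0.52  1.4   1.65]
```

View pics/w5.png

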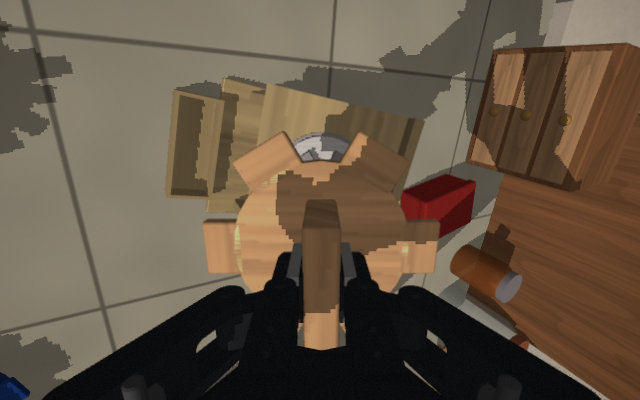

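The wheel hangs square in the fingers (bar centred near (321,270)) and the hub is visible behind it at (321,150). Now descending along the drive axis.

```bash
python3 -m jog '[{"grip":-1,"tx":0,"ty":0.001,"tz":0.03,"ax":0,"ay":0,"az":0.002},{"grip":-1,"tx":0,"ty":0.001,"tz":0.06,"ax":0,"ay":0,"az":0.002},{"grip":-1,"tx":0,"ty":0.001,"tz":0.085,"ax":0,"ay":0,"az":0.002},{"grip":-1,"tx":0,"ty":0.001,"tz":0.1,"ax":0,"ay":0,"az":0.002},{"grip":-1,"tx":0,"ty":0.001,"tz":0.105,"ax":0,"ay":0,"az":0.002},{"grip":-1,"tx":0,"ty":0.001,"tz":0.105,"ax":0,"ay":0,"az":0.002},{"grip":-1,"tx":0,"ty":0.001,"tz":0.105,"ax":0,"ay":0,"az":0.002},{"grip":-1,"tx":0,"ty":0.001,"tz":0.105,"ax":0,"ay":0,"az":0.002}]'
python3 place.py 55
```

```text
time: 9.9
tool_pos: [571.4, -165.4, 186.6]
tcp_rot: [0.254, 0.966, 0.021, -0.05]
wrist_force: [-0.3, 0.3, -2.2]
grip_width: 15.3
finger_force: 59.3
(array([-0.0009, -0.0011,  0.0213]), array([ 0.0005, -0.0021, -0.0021]))
deck frame TCP [ 0.91  1.09 76.35] rot err [-0.0005  0.0021  0.0021] F deck [-1.3 -0.4 -1.8] M [0.03 0.38 0.06] [-0.08  0.46  1.61 -0.57  1.19  1.69]
```

```bash
cat > avg.py <<'E'
from place import *
L=[]
for i in range(8):
    robot.snapshot("wrist");st=robot.read_state()
    L.append(np.r_[D.inv().apply(st["tool_pos"]-c),(Rt.inv()*toolrot(st)).as_rotvec()*100,D.inv().apply(st["wrist_force"]),D.inv().apply(st["ft_torque"])])
L=np.array(L);print("pos",L[:,:3].mean(0).round(2),"sd",L[:,:3].std(0).round(2),"rot*100",L[:,3:6].mean(0).round(2),"F",L[:,6:9].mean(0).round(1),"M",L[:,9:].mean(0).round(2),"t",st["time"])
E
python3 avg.py
```

```text
pos [ 0.95  0.62 75.68] sd [0.01 0.24 0.36] rot*100 [-0.03  0.09  0.19] F [-0.5  0.2 -1.4] M [-0.01  0.38 -0.02] t 10.3
```

```bash
python3 -m jog '[{"grip":-1,"tx":-0.0004,"ty":-0.001,"tz":0.004,"ax":0,"ay":0,"az":-0.002},{"grip":-1,"tx":-0.0004,"ty":-0.001,"tz":0.008,"ax":0,"ay":0,"az":-0.002},{"grip":-1,"tx":-0.0004,"ty":-0.001,"tz":0.012,"ax":0,"ay":0,"az":-0.002},{"grip":-1,"tx":-0.0004,"ty":-0.001,"tz":0.015,"ax":0,"ay":0,"az":-0.002},{"grip":-1,"tx":-0.0004,"ty":-0.001,"tz":0.018,"ax":0,"ay":0,"az":-0.002},{"grip":-1,"tx":-0.0004,"ty":-0.001,"tz":0.02,"ax":0,"ay":0,"az":-0.002},{"grip":-1,"tx":-0.0004,"ty":-0.001,"tz":0.021,"ax":0,"ay":0,"az":-0.002},{"grip":-1,"tx":-0.0004,"ty":-0.001,"tz":0.022,"ax":0,"ay":0,"az":-0.002},{"grip":-1,"tx":-0.0004,"ty":-0.001,"tz":0.022,"ax":0,"ay":0,"az":-0.002}]'
python3 avg.py
```

```text
time: 11.2
tool_pos: [568.0, -175.9, 166.0]
tcp_rot: [0.254, 0.966, 0.022, -0.051]
wrist_force: [0.2, 0.4, -1.1]
grip_width: 15.1
finger_force: 59.3
pos [ 0.06 -0.25 53.19] sd [0.01 0.02 0.03] rot*100 [-0.02  0.01 -0.02] F [-0.9  0.2 -1.4] M [ 0.01  0.38 -0.  ] t 11.6
```

```bash
python3 -m jog '[{"grip":-1,"tx":0,"ty":0,"tz":0.001,"ax":0,"ay":0,"az":0},{"grip":-1,"tx":0,"ty":0,"tz":0.002,"ax":0,"ay":0,"az":0},{"grip":-1,"tx":0,"ty":0,"tz":0.003,"ax":0,"ay":0,"az":0},{"grip":-1,"tx":0,"ty":0,"tz":0.004,"ax":0,"ay":0,"az":0},{"grip":-1,"tx":0,"ty":0,"tz":0.004,"ax":0,"ay":0,"az":0}]'
python3 avg.py
```

```text
time: 12.1
tool_pos: [567.6, -177.9, 162.3]
tcp_rot: [0.254, 0.966, 0.022, -0.052]
wrist_force: [-0.8, -0.0, -1.9]
grip_width: 15.3
finger_force: 59.3
pos [ 0.06 -0.31 49.08] sd [0.01 0.04 0.06] rot*100 [-0.02 -0.   -0.02] F [-0.8 -0.1 -1. ] M [ 0.01  0.38 -0.  ] t 12.5
```

Meshing with no force. Now pushing the rest of the way down to the flange.

```bash
python3 -m jog '[{"grip":-1,"tx":0,"ty":0,"tz":0.001,"ax":0,"ay":0,"az":0},{"grip":-1,"tx":0,"ty":0,"tz":0.002,"ax":0,"ay":0,"az":0},{"grip":-1,"tx":0,"ty":0,"tz":0.003,"ax":0,"ay":0,"az":0},{"grip":-1,"tx":0,"ty":0,"tz":0.004,"ax":0,"ay":0,"az":0},{"grip":-1,"tx":0,"ty":0,"tz":0.005,"ax":0,"ay":0,"az":0},{"grip":-1,"tx":0,"ty":0,"tz":0.006,"ax":0,"ay":0,"az":0},{"grip":-1,"tx":0,"ty":0,"tz":0.007,"ax":0,"ay":0,"az":0},{"grip":-1,"tx":0,"ty":0,"tz":0.0075,"ax":0,"ay":0,"az":0},{"grip":-1,"tx":0,"ty":0,"tz":0.0075,"ax":0,"ay":0,"az":0}]'
python3 avg.py
```

```text
time: 13.4
tool_pos: [567.1, -181.4, 156.3]
tcp_rot: [0.254, 0.966, 0.022, -0.051]
wrist_force: [-0.0, 1.4, 1.3]
grip_width: 15.6
finger_force: 59.8
pos [ 3.000e-02 -2.300e-01  4.181e+01] sd [0.01 0.02 0.02] rot*100 [-0.01  0.02 -0.01] F [-1.3 -0.8  3.1] M [-0.24  0.41 -0.  ] t 13.8
```

```bash
python3 -m jog '[{"grip":-1,"tx":0,"ty":0,"tz":0.0007,"ax":0,"ay":0,"az":0},{"grip":-1,"tx":0,"ty":0,"tz":0.0012,"ax":0,"ay":0,"az":0},{"grip":-1,"tx":0,"ty":0,"tz":0.0012,"ax":0,"ay":0,"az":0}]'
python3 avg.py
```

```text
time: 14.1
tool_pos: [567.2, -181.4, 156.2]
tcp_rot: [0.254, 0.966, 0.021, -0.051]
wrist_force: [-2.5, 8.7, 9.9]
grip_width: 15.1
finger_force: 61.8
pos [ 3.000e-02 -2.000e-01  4.176e+01] sd [0.02 0.01 0.01] rot*100 [-0.01  0.09  0.03] F [-2.  -3.5 14.1] M [-0.76  0.46  0.03] t 14.5
```

It stops firmly at 41.8 mm, which puts the underside on the flange. Now releasing and backing off along the axis.

```bash
python3 -m jog '[{"grip":-1,"tx":0,"ty":0,"tz":-0.001,"ax":0,"ay":0,"az":0},{"grip":1,"tx":0,"ty":0,"tz":-0.001,"ax":0,"ay":0,"az":0},{"grip":1,"tx":0,"ty":0,"tz":-0.001,"ax":0,"ay":0,"az":0},{"grip":1,"tx":0,"ty":0,"tz":-0.001,"ax":0,"ay":0,"az":0},{"grip":1,"tx":0,"ty":0,"tz":-0.001,"ax":0,"ay":0,"az":0},{"grip":1,"tx":0,"ty":0,"tz":-0.001,"ax":0,"ay":0,"az":0},{"grip":1,"tx":0,"ty":0,"tz":-0.001,"ax":0,"ay":0,"az":0},{"grip":1,"tx":0,"ty":0,"tz":-0.001,"ax":0,"ay":0,"az":0},{"grip":1,"tx":0,"ty":0,"tz":-0.03,"ax":0,"ay":0,"az":0},{"grip":1,"tx":0,"ty":0,"tz":-0.07,"ax":0,"ay":0,"az":0},{"grip":1,"tx":0,"ty":0,"tz":-0.12,"ax":0,"ay":0,"az":0},{"grip":1,"tx":-0.04,"ty":0,"tz":-0.15,"ax":0,"ay":0,"az":0},{"grip":1,"tx":-0.07,"ty":0,"tz":-0.15,"ax":0,"ay":0,"az":0},{"grip":1,"tx":-0.07,"ty":0,"tz":-0.15,"ax":0,"ay":0,"az":0},{"grip":1,"tx":-0.07,"ty":0,"tz":-0.15,"ax":0,"ay":0,"az":0}]'
cat > chk.py <<'E'
from place import *
import time
s=robot.snapshot("wrist");pickle.dump(s,open("w6.pkl","wb"))
s=dict(s);T=s["pose"].copy();T[:3,3]+=2.76*zd;s["pose"]=T
im=s["pixels"].astype(np.float32);G=cv2.cvtColor(s["pixels"],cv2.COLOR_BGR2GRAY);G=cv2.GaussianBlur(G,(3,3),0).astype(np.float32)
E=cv2.magnitude(cv2.Sobel(G,5,1,0),cv2.Sobel(G,5,0,1))
def pts(x,y,z,a):
    L=[]
    u=np.linspace(0,1,30)[:,None]
    def seg(p,q): L.append(np.array(p)*(1-u)+np.array(q)*u)
    b=[[30,8,76],[-30,8,76],[-30,-8,76],[30,-8,76]]
    for i in range(4): seg(b[i],b[i-1])
    for k in range(6):
        A=[]
        for sg in(-.227,.227):
            t=k*np.pi/3+np.pi/6+sg;A.append([67*np.cos(t),67*np.sin(t),32])
        seg(A[0],A[1])
    q=R.from_euler('z',a).apply(np.vstack(L))+[x,y,z];return c+D.apply(q)
def sc(v):
    e=proj(s,pts(*v)).astype(np.float32);return -cv2.remap(E,e[:,:1],e[:,1:],1).mean()
from scipy.optimize import minimize
best=[]
for z in(0,3,6,9,12):
    m=min((minimize(lambda v:sc([v[0],v[1],z,v[2]]),[x,y,np.radians(a)],method="Nelder-Mead",options=dict(initial_simplex=[[x,y,np.radians(a)],[x+1.5,y,np.radians(a)],[x,y+1.5,np.radians(a)],[x,y,np.radians(a+2)]])) for x in(-1.5,1) for y in(-1.5,1) for a in(101,104)),key=lambda m:m.fun)
    print(z,m.fun.round(1),m.x[:2].round(2),np.degrees(m.x[2]).round(1))
E
python3 chk.py
```

```text
time: 16.0
tool_pos: [510.4, -109.3, 293.0]
tcp_rot: [0.254, 0.966, 0.022, -0.051]
wrist_force: [0.0, 0.4, -0.3]
grip_width: 85.7
finger_force: 0.0
0 -65.2 [-1.05  0.09] 104.0
3 -62.6 [-1.12 -0.21] 104.3
6 -53.9 [-2.02 -0.07] 102.1
9 -49.1 [-0.66 -2.25] 104.0
12 -48.3 [-0.46 -2.74] 103.6
```

The camera check agrees: the best fit is at z = 0 (flush on the flange), about 1 mm off the axis, with the gripper clear. Handing in.

```bash
python3 -c "
from cell import robot
print(robot.job_done())"
```

```text
the job is handed in; nothing more can be done
None
```

The six-pocket wheel is meshed and flush on the feeder hub, released, and the job is handed in at about 16 s; the hand-in returned no verdict, but the last camera fit put the wheel at flange height, about 1 mm off the axis.

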